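Torque the microscope's hold-down screw to the click

ROBOT

A 6-joint arm with a two-finger parallel gripper is mounted at the origin on the work surface. World frame = base frame: x ahead of the robot, y to its left, z up, the work surface at z = 0. Lengths are in m, angles in rad, forces in N, time in s.
With the tool pointing down it reaches from about 0.425 to 0.95 m from the base axis. Payload 3.5 kg.
Tool frame: the origin (TCP) lies at the very end of the fingers, on their centre line; the grasp point (between the pads) lies 19 mm behind it; z points along the fingers, y is the line along which they close (so a half turn about z gives the same grasp; the last joint's range is limited). The gripper opens to 85 mm and grips with 20 to 120 N. Pads are 22 mm wide; open, the fingers measure 114 mm over their backs; the gripper's body (76 mm by 85 mm) begins 54 mm behind the grasp point. The pads swing forward as they close: fully open they stand 13 mm farther back than shut.
Start: joints at [-1.339, 0.286, 1.577, -0, 1.279, -0.15], TCP at [0.252, -0.626, 0.231] pointing down, gripper open.
Joint ranges: [-2.77, 2.77], [-0.9, 2.22], [0.21, 2.48], [-1.53, 4.67], [0.24, 2.81], [-2.84, 2.84]. Speed limits (rad/s): [2.79, 2.79, 3.14, 3.14, 3.14, 3.14].

INTERFACE

Orientations are given as a unit quaternion [x, y, z, w].
In Python, from plant import ctrl gives the robot as it stands.
- The arm moves only by the tool carry_out, never from a script. Its argument "deltas" is one flat list of numbers, 6 for each row, row after row: the shift along the tool's x, y, z in m, then the turn, a rotation vector about the tool's x, y, z in rad. A call has 1 to 5 rows; each row is the pose to reach, as a shift and turn from the pose commanded when the call began, along the tool's axes at that moment; what a row does not reach only later rows make up. A row lasts 1/8 s, in which the tool goes at most 62.5 mm and 10.7 degrees, less where a joint would pass 70% of its speed; a pose out of reach is approached as far as the arm can. A call with a gripper value outside its range is refused whole. "grip" is the opening in per cent of the stroke, from 0 (shut) to 100 (fully open), set as the call begins (left out, the last holds). The fingers move at their own pace and stop on an object; "grip_force" is the grip in N (left out, the last holds). Time passes only in rows, so rows that repeat a pose let the fingers close. It gives the time, the measured TCP pose, the force, the opening and the grip force at its end, in the units of the state.
- ctrl.get_state(): the state, without advancing time (a new reading comes with each control period).
- ctrl.read_camera(name): name is "scene" or "top" or "wrist"; returns (picture, depth): 480x640x3 uint8, red, green, blue; 480x640 float32, m along the optical axis (not along the pixel's ray), 0 where there is no reading.
- ctrl.camera_model(name): a dict with "intrinsics" (3x3 intrinsics, pixels), "k1" (the pictures are not rectified: a ray, as slopes to the right and down, at radius r is drawn at 1 + k1 r^2 times it, then the intrinsics apply), "extrinsics" (4x4, takes a point from world to camera coordinates); the wrist camera has in their place "hand_eye" (4x4, takes a point from camera to tool coordinates, whose origin is the TCP and whose axes are the flange's). Camera axes: x right, y down, z forward; pixel columns grow to the right and rows downward; lengths in m; the calibration is good to about 2 mm. A picture is of the moment at which its call begins: read the wrist's pose just before it. camera_model takes no time and is no camera call.
- ctrl.sign_off(): hands the job in; it is judged then, once.
Trained networks look in the newest picture that a camera, given by its name, has taken for a name from the list of things; names that differ only in an ending like _2 or _b are one class to them, and where a whole thing is asked for, a point or a joint stands for the part that bears it (a point fixed in the world has none). Each returns a list of dicts, best first, with "score" (0 to 1); they miss things now and then, are a little off and sometimes report something else, mostly with a low value. They report only what shows in the picture. A call takes as long as a camera call. They do not tell look-alikes from the thing itself.
- ctrl.find_in(camera, query): "uv" ([column, row] in pixels, amid what is visible of it).
The state is a dict: "time": time; "qpos": joint angles; "dq": joint speeds; "joint_efforts": joint torques, N m; "eef_pos": TCP position; "tcp_rot": TCP orientation; "contact_force": force on the tool from outside, world axes, zero at the start; "wrist_torque": the same for the moment, N m; "opening": opening from 0.0 (shut) to 1.0 (fully open); "finger_force": force on a finger pad.
Only numpy, scipy, OpenCV 4.12 (cv2) and the standard library are available. Lean on these libraries where they do the work, as an engineer would, in place of code of your own. Each camera call takes 0.05 s, during which the arm holds its last target. There are 200 camera calls.

TASK

Fit the eye of the click wrench fully down over the head of the microscope's hold-down screw, with the handle pointing away from the microscope. Swing the handle clockwise (seen from above) to tighten the screw until the wrench breaks over with a felt click, stop at once before the handle bends much further, and let go, leaving the wrench sitting flat on the screw with its handle sprung straight again. Leave the other things on the bench where they are.

Things in the scene. Friction and masses are not known exactly. Their poses are not given: they have to be found in the camera images.
- wrench: Head of the loose click wrench (230 mm, 0.42 kg, lying flat at the start): steel block 54 x 40 x 34 mm high with an oblong eye 37 x 19 mm right through it, long side along the wrench. Origin: centre of the eye on the underside; z up; the handle points along -x. The tool balances 17 mm behind the origin (towards the handle). On the screw: 1.5 mm play each way, 0.1 rad free turning.
- tube (a point): Where to grasp the wrench from above to lift it: on the axis of its bare round steel tube, 18 mm thick, 54 mm behind the wrench's origin and 17 mm above its underside. The tube is bare from 29 to 78 mm behind the origin; behind it, up to 201 mm, come a steel barrel and the black grip, both 34 mm thick.
- pivot (a point): Upright pivot of handle to head, 36 mm behind the wrench's origin, 17 mm above its underside. A spring keeps the handle straight. Swung clockwise against a tight screw it stays straight up to about 0.9 N m about this pivot, then it breaks over: the handle yields clockwise and its resistance falls with the bend, to about two thirds at 0.11 rad; stop at 0.27 rad. Let go, it springs straight.
- grip_mid (a point): Middle of the wrench's black grip (34 mm thick round), on its axis, 161 mm behind the wrench's origin, 17 mm above its underside. Push the handle here from the side: the screw turns easily at about 1 N, and the wrench breaks over at about 7 to 9 N. As the handle breaks over this point moves to +y in the wrench's frame (9 mm is a clear click, over 28 mm is far too much).
- stand: Fixed aluminium bench plate, 270 x 390 x 12 mm, with the cream microscope (380 mm high) and the hold-down clamp. Origin on the bench under the screw's axis. In its frame the microscope's foot spans y 170 to 300 mm (a strap and lug, 32 mm high at most, lie between); the plate spans y -60 to 330 mm, x -90 to 180 mm. z up.
- screw_seat (a point): Point on the screw's upright axis, on top of the clamp's round washer (68 mm across), 36 mm above the bench. The underside of the wrench's head lies here when it is fully down.
- screw: Screw head: dark steel oblong tongue 34 x 16 mm standing 30 mm up from the washer, top 8 mm tapered. Origin on its axis at the washer; x: long side of the tongue; z up. Fit the wrench with its x along this x: then the handle points to the free side (a half turn round it would meet the microscope). It tightens clockwise seen from above and runs tight after an unknown 0.4 to 1.0 rad.
- petri: Bystander: clear round dish 60 mm across, 12 mm high, lying on the bench plate. Origin under its centre.
- spanner: Bystander: an ordinary one-piece flat spanner lying on the bench. Not the tool for this job.
- driver: Bystander: a screwdriver lying on the bench.
- dropper: Bystander: amber dropper bottle, 34 mm across, 75 mm high. Origin under its centre.
- objective: Bystander: brass microscope objective standing upright, 26 mm across, 42 mm high. Origin under its centre.
- slidebox: Bystander: wooden slide box 70 x 45 x 32 mm. Origin under its centre.
Things that resemble listed ones, but are neither listed nor needed, are in the scene too. Of the things like the wrench, leave any that is blue; of the rest the smaller one is meant.

How it is judged:
On the way, in this order (a step that is already met when the one before it is completed fails the run):
1. the wrench's head sits fully down and level on the screw's washer, its eye over the screw head (horizontal distance between wrench and screw_seat below 0.006 m and z of wrench in the frame of screw_seat between -0.004 and 0.005 m and angle between wrench's own z axis and vertical below 0.12 rad), for 0.3 s.
2. with the wrench seated, its handle breaks over (the middle of the grip bent at least 9 mm clockwise of the head's line) (all of step 1 and y of grip_mid in the frame of wrench above 0.009 m), for 0.1 s.
At the end, for the whole second after the job is handed in: The screw has been tightened to the click; the wrench is let go and at rest on the screw, its head within 6 mm of the screw's axis, within 5 mm of fully down and within 0.12 rad of level, its handle straight again (middle of the grip within 6 mm of the head's line) (all of step 1 and y of grip_mid in the frame of wrench below 0.006 m and linear speed of wrench below 0.02 m/s and contact force between the fingers and wrench below 0.1 N); the robot touches nothing.
It fails at once if the handle is driven on past the click (middle of the grip bent more than 28 mm from the head's line) (y of grip_mid in the frame of wrench above 0.028 m).
It fails at once if the wrench is pressed or wrenched against the clamp with more than 150 N (contact force between wrench and stand above 150 N).
It fails at once if the robot bumps the microscope or its stand with more than 15 N (contact force between the arm and stand above 15 N).
It fails at once if a bystander is moved more than 30 mm (distance of any of petri, spanner, driver, dropper, objective, slidebox from where it was at the start of the episode above 0.03 m).
It also fails if it takes over 72 s, if anything falls off the work surface, if the arm or the gripper's body presses on something with over 40 N, if the wrist force passes 120 N, or if a joint passes its speed limit or range.

## Working session

There is one attempt and no reset: what is moved stays moved. The work goes in short steps, Python scripts to look and compute and a tool call to move; the robot and the scene stay as the last step left them, time stands still between calls to the robot, and variables do not carry over. Pictures are saved under pics/ and viewed, at most 10 in all, crops included, and the job is handed in when it is done.

Besides the shell and the picture viewer there is one more tool, called as name(argument=value, ...), one argument or row to a line, values as JSON. carry_out: Moves the arm, as the interface text tells. Its arguments: {"type":"object","properties":{"deltas":{"type":"array"},"grip":{"type":"number"},"grip_force":{"type":"number"}},"required":["deltas"]}

```bash
mkdir -p pics; cat > h.py <<'E'
import numpy as np, cv2
from scipy.spatial.transform import Rotation as R
from plant import ctrl
def model(n):
    m=ctrl.camera_model(n);K=np.array(m["intrinsics"]);k1=m["k1"]
    if n=="wrist":
        s=ctrl.get_state();T=np.eye(4);T[:3,:3]=R.from_quat(s["tcp_rot"]).as_matrix();T[:3,3]=s["eef_pos"]
        return K,k1,T@np.array(m["hand_eye"])
    return K,k1,np.linalg.inv(np.array(m["extrinsics"]))
def rays(uv,K,k1):
    d=np.array([k1,0,0,0,0][:1]+[0,0,0],float)
    p=cv2.undistortPoints(np.array(uv,float).reshape(-1,1,2),K,d).reshape(-1,2)
    return np.c_[p,np.ones(len(p))]
def at_z(uv,z,M):
    K,k1,T=M;r=rays(uv,K,k1)@T[:3,:3].T;o=T[:3,3]
    return o+r*((z-o[2])/r[:,2])[:,None]
def at_d(uv,depth,M):
    K,k1,T=M;uv=np.array(uv,float).reshape(-1,2);d=np.array([depth[int(round(v)),int(round(u))] for u,v in uv])
    return (rays(uv,K,k1)*d[:,None])@T[:3,:3].T+T[:3,3]
def cloud(depth,M):
    K,k1,T=M;v,u=np.mgrid[0:480,0:640];p=rays(np.c_[u.ravel(),v.ravel()],K,k1)*depth.ravel()[:,None]
    return (p@T[:3,:3].T+T[:3,3]).reshape(480,640,3)
def save(n,im): cv2.imwrite("pics/"+n,cv2.cvtColor(im,cv2.COLOR_RGB2BGR))
E
python3 - <<'E'
from h import *
for n in ["top","scene"]:
    M=model(n);im,d=ctrl.read_camera(n);save(n+"1.png",im);np.savez(n+"1.npz",im=im,d=d)
    print(n,M[2].round(3).tolist(),M[0][0,0],M[1])
    for q in ["wrench","tube","grip_mid","screw","spanner","petri","driver","dropper","objective","slidebox"]:
        for r in ctrl.find_in(n,q)[:4]:
            print(q,round(r["score"],2),np.round(r["uv"]),at_d(r["uv"],d,M).round(3)[0])
E
```

```text
top [[-0.016, -0.99, 0.14, 0.237], [-1.0, 0.014, -0.012, -0.178], [0.01, -0.14, -0.99, 1.269], [0.0, 0.0, 0.0, 1.0]] 466.8268182575943 -0.07090968701267028
wrench 0.73 [357. 210.] [ 0.493 -0.284  0.032]
wrench 0.6 [479. 272.] [ 0.321 -0.607  0.031]
wrench 0.59 [373. 289.] [ 0.278 -0.32   0.044]
tube 0.97 [373. 218.] [ 0.47  -0.326  0.037]
tube 0.93 [466. 277.] [ 0.307 -0.571  0.033]
tube 0.76 [376. 286.] [ 0.286 -0.328  0.041]
grip_mid 0.93 [370. 219.] [ 0.468 -0.319  0.027]
grip_mid 0.72 [467. 280.] [ 0.3   -0.573  0.033]
grip_mid 0.6 [373. 295.] [ 0.265 -0.32   0.044]
screw 0.4 [243. 185.] [0.56  0.02  0.059]
spanner 0.59 [343. 148.] [ 0.677 -0.251  0.009]
petri 0.62 [226. 154.] [0.659 0.074 0.023]
driver 0.76 [356. 120.] [ 0.753 -0.29   0.023]
dropper 0.56 [339. 147.] [ 0.679 -0.241  0.008]
dropper 0.52 [170. 261.] [0.359 0.211 0.053]
slidebox 0.85 [132. 258.] [0.371 0.323 0.033]
scene [[0.098, 0.764, -0.638, 1.171], [0.995, -0.087, 0.048, -0.238], [-0.019, -0.639, -0.769, 0.964], [0.0, 0.0, 0.0, 1.0]] 476.6965381714365 0.02090982061393865
wrench 0.9 [256. 193.] [ 0.224 -0.343  0.
[... 183 characters left out ...]
 0.03 ]
tube 0.96 [265. 207.] [ 0.282 -0.319  0.045]
tube 0.89 [266. 274.] [ 0.488 -0.323  0.029]
grip_mid 0.95 [270. 274.] [ 0.49  -0.314  0.031]
grip_mid 0.7 [164. 231.] [ 0.319 -0.585  0.026]
grip_mid 0.61 [260. 206.] [ 0.276 -0.333  0.044]
screw 0.66 [413. 285.] [0.574 0.016 0.052]
spanner 0.93 [306. 346.] [ 0.677 -0.241  0.006]
spanner 0.61 [471. 219.] [0.379 0.213 0.037]
spanner 0.38 [504. 286.] [0.599 0.218 0.053]
petri 0.94 [448. 324.] [0.667 0.076 0.024]
driver 0.96 [287. 384.] [ 0.767 -0.287  0.024]
dropper 0.67 [289. 381.] [ 0.761 -0.283  0.024]
dropper 0.55 [470. 220.] [0.379 0.21  0.033]
objective 0.54 [433. 220.] [0.36  0.119 0.025]
slidebox 0.93 [508. 219.] [0.385 0.311 0.032]
```

View pics/top1.png

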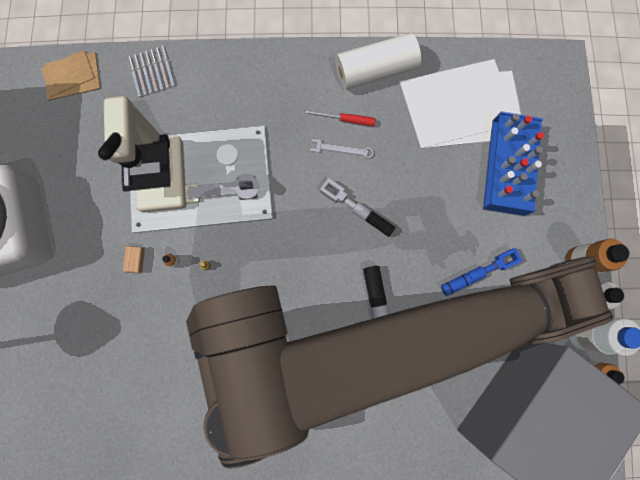

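View pics/scene1.png

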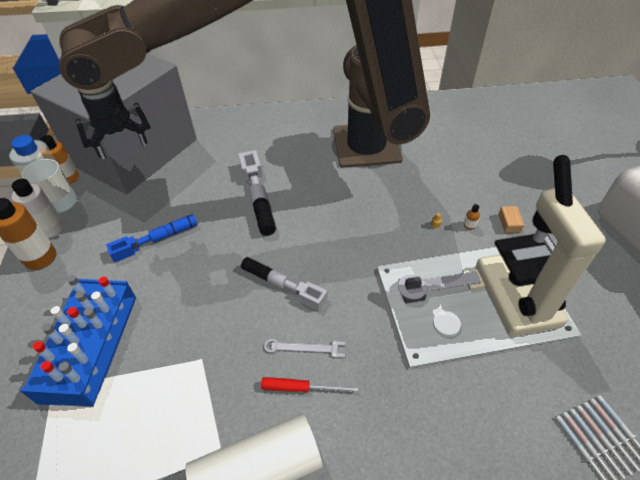

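Top view: two grey click wrenches and a blue one. A is at top (357,210) / scene (285,282), B is at top (373,289) / scene (256,193) partly hidden by the arm, and the blue one is at top (480,272) / scene (150,238). The plain spanner is at top (343,148). B looks larger, so I take A and measure to confirm.

```bash
python3 - <<'E'
from h import *
def ext(P,name):
    xy=P[:,:2];c,(w,h),a=cv2.minAreaRect(xy.astype(np.float32)*1000);print(name,len(P),"c",np.round(c),"wh",round(w),round(h),"ang",round(a,1),"ztop",np.percentile(P[:,2],[50,95,99]).round(3))
for n in ["scene","top"]:
    f=np.load(n+"1.npz");M=model(n);C=cloud(f["d"],M);Z=C[...,2]
    base=np.median(Z[(abs(C[...,0]-.6)<.04)&(abs(C[...,1]+.15)<.04)]);print(n,"bench",base)
    m=((Z>base+.01)&(Z<.09)).astype(np.uint8);k,L=cv2.connectedComponents(m)
    uvs=dict(A=[286,285],A2=[265,273],B=[256,193],blue=[160,234]) if n=="scene" else dict(A=[360,212],A2=[380,224],B=[374,280],blue=[466,277])
    for q,(u,v) in uvs.items():
        W=L[v-4:v+5,u-4:u+5];W=W[W>0]
        if len(W): l=np.bincount(W).argmax();ext(C[L==l],q)
    s=(Z>base+.053)&(Z<.085)&(np.hypot(C[...,0]-.568,C[...,1]-.018)<.035);
    if s.sum()>8: ext(C[s],"screw")
    s=(Z>base+.027)&(Z<.045)&(np.hypot(C[...,0]-.568,C[...,1]-.018)<.045);ext(C[s],"washer")
    print([round(x,3) for x in C[s].mean(0)])
t=cv2.resize(np.load("scene1.npz")["im"][240:310,230:340],None,fx=4,fy=4,interpolation=2)
t2=cv2.resize(np.load("scene1.npz")["im"][260:330,370:480],None,fx=4,fy=4,interpolation=2)
t3=cv2.resize(np.load("top1.npz")["im"][150:220,200:310],None,fx=4,fy=4,interpolation=2)
save("c1.png",np.vstack([np.hstack([t,t2])[:, :800],np.hstack([t3,t3*0])[:,:800]]))
E
```

```text
scene bench -0.0014847124991697047
A 1273 c [ 507. -287.] wh 229 44 ang 55.6 ztop [0.029 0.034 0.035]
A2 1273 c [ 507. -287.] wh 229 44 ang 55.6 ztop [0.029 0.034 0.035]
B 1366 c [ 194. -340.] wh 312 53 ang 9.8 ztop [0.039 0.046 0.048]
blue 1218 c [ 325. -613.] wh 45 230 ang 23.9 ztop [0.027 0.034 0.036]
screw 113 c [567.  16.] wh 16 34 ang 3.3 ztop [0.061 0.067 0.068]
washer 504 c [568.  23.] wh 79 68 ang 79.7 ztop [0.034 0.04  0.044]
[np.float64(0.572), np.float64(0.02), np.float64(0.034)]
top bench -0.0006953088466369328
A 964 c [ 503. -287.] wh 228 41 ang 54.5 ztop [0.03  0.036 0.038]
A2 964 c [ 503. -287.] wh 228 41 ang 54.5 ztop [0.03  0.036 0.038]
B 861 c [ 275. -327.] wh 134 46 ang 9.9 ztop [0.041 0.046 0.049]
blue 989 c [ 320. -616.] wh 41 230 ang 24.3 ztop [0.031 0.037 0.039]
screw 75 c [563.  15.] wh 16 31 ang 4.1 ztop [0.063 0.069 0.07 ]
washer 441 c [560.  22.] wh 68 78 ang 17.0 ztop [0.035 0.039 0.042]
[np.float64(0.561), np.float64(0.02), np.float64(0.035)]
```

View pics/c1.png

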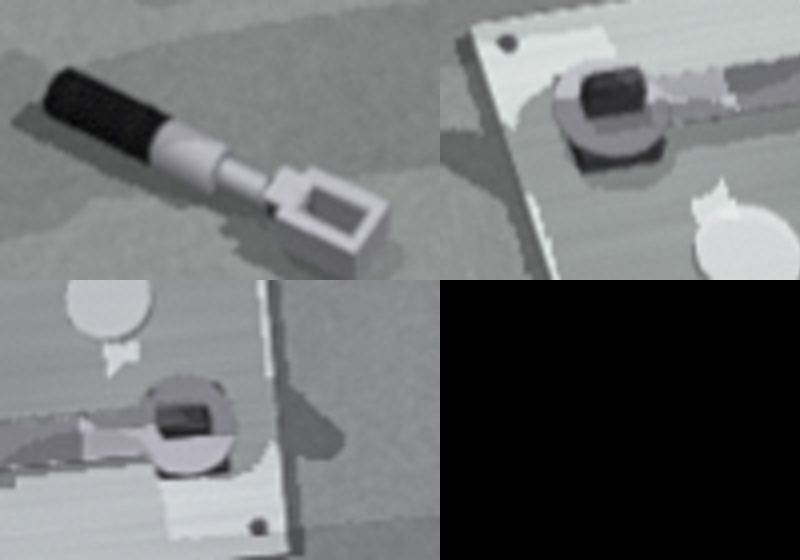

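A is the one: grey, 229 mm long and 34 mm high, while B is 312 mm and the third is blue. The crop shows the eye at the lower right, and the tongue's long side points about 93° in world. I'll move over A for a closer look with the wrist camera.

```bash
cat >> h.py <<'E'
def plan(p,yaw,tilt=None):
    s=ctrl.get_state();R0=R.from_quat(s["tcp_rot"]);a=np.radians(yaw);ex=np.array([np.cos(a),np.sin(a),0]);ez=np.array([0,0,-1.])
    Rt=R.from_matrix(np.c_[ex,np.cross(ez,ex),ez])
    d=R0.inv().apply(np.array(p)-s["eef_pos"]);w=(R0.inv()*Rt).as_rotvec()
    print("t",round(s["time"],2),"pos",np.round(s["eef_pos"],4),"xaxis yaw",np.round(np.degrees(np.arctan2(*R0.as_matrix()[[1,0],0])),2),"z",R0.as_matrix()[:,2].round(3),"F",np.round(s["contact_force"],1))
    print("delta",np.r_[d,w].round(4).tolist(),"dist",np.linalg.norm(d).round(3),"deg",np.degrees(np.linalg.norm(w)).round(1))
E
python3 - <<'E'
from h import *
print(np.array(ctrl.camera_model("wrist")["hand_eye"]).round(3).tolist(),np.round(ctrl.get_state()["qpos"],2))
for y in (55,-125): plan([.52,-.26,.26],y)
E
```

```text
[[0.0, -0.957, -0.289, 0.073], [1.0, 0.0, 0.0, -0.001], [-0.0, -0.289, 0.957, -0.144], [0.0, 0.0, 0.0, 1.0]] [-1.34  0.29  1.58 -0.    1.28 -0.15]
t 1.1 pos [ 0.2515 -0.6264  0.2313] xaxis yaw 21.88 z [-0.  0. -1.] F [-1.2 -0.3 -0.6]
delta [0.3857, -0.2399, -0.0287, -0.0001, 0.0, -0.5781] dist 0.455 deg 33.1
t 1.1 pos [ 0.2515 -0.6264  0.2313] xaxis yaw 21.88 z [-0.  0. -1.] F [-1.2 -0.3 -0.6]
delta [0.3857, -0.2399, -0.0287, 0.0, 0.0001, 2.5635] dist 0.455 deg 146.9
```

carry_out(
  deltas=[0.386,-0.24,-0.029,0,0,-0.578,0.386,-0.24,-0.029,0,0,-0.578,0.386,-0.24,-0.029,0,0,-0.578,0.386,-0.24,-0.029,0,0,-0.578,0.386,-0.24,-0.029,0,0,-0.578],
  grip=100,
)

```text
time: 1.72
eef_pos: [0.4369, -0.3732, 0.2517]
tcp_rot: [0.887, 0.462, 0.0, 0.0]
contact_force: [1.1, -0.3, 0.8]
opening: 1.001
finger_force: 0.0
```

```bash
python3 - <<'E'
from h import *
plan([.52,-.26,.2],55)
E
```

```text
t 1.73 pos [ 0.4369 -0.3732  0.2517] xaxis yaw 54.98 z [ 0.001 -0.001 -1.   ] F [ 1.1 -0.3  0.8]
delta [0.1404, 0.003, 0.0517, 0.0009, 0.0001, -0.0003] dist 0.15 deg 0.1
```

carry_out(
  deltas=[0.14,0.003,0.052,0,0,0,0.14,0.003,0.052,0,0,0,0.14,0.003,0.052,0,0,0,0.14,0.003,0.052,0,0,0,0.14,0.003,0.052,0,0,0],
)

```text
time: 2.35
eef_pos: [0.5187, -0.2627, 0.1998]
tcp_rot: [0.887, 0.462, 0.0, 0.001]
contact_force: [-0.8, 0.3, 0.1]
opening: 1.001
finger_force: 0.0
```

```bash
python3 - <<'E'
from h import *
M=model("wrist");im,d=ctrl.read_camera("wrist");save("w1.png",im);np.savez("w1.npz",im=im,d=d)
C=cloud(d,M);Z=C[...,2];base=np.median(Z[d>0]);print("bench",base)
near=(d>0)&(C[...,0]>.3)&(C[...,0]<.62)&(C[...,1]>-.42)&(C[...,1]<-.15)
m=near&(Z>base+.006)&(Z<.05);P=C[m]
print(len(P),cv2.minAreaRect(P[:,:2].astype(np.float32)*1000))
k,L,st,ce=cv2.connectedComponentsWithStats((near&(Z>base+.027)&(Z<.05)).astype(np.uint8))
for i in range(1,k):
    if st[i,4]>300: Q=C[L==i];print("hi",i,len(Q),cv2.minAreaRect(Q[:,:2].astype(np.float32)*1000),Q.mean(0).round(3),Q[:,2].max())
for q in ["wrench","tube","grip_mid"]:
    for r in ctrl.find_in("wrist",q)[:2]: print(q,r["score"],np.round(r["uv"]),at_d(r["uv"],d,M).round(3)[0])
E
```

```text
bench 0.0018461069304005484
7498 ((464.55096435546875, -306.7526550292969), (311.48077392578125, 115.91168212890625), 32.66463088989258)
hi 1 2486 ((547.92919921875, -221.64337158203125), (70.70016479492188, 40.134429931640625), 54.11659240722656) [ 0.549 -0.219  0.035] 0.037736425469230395
hi 8 2983 ((470.8158264160156, -327.1396179199219), (123.31595611572266, 28.08602523803711), 54.08930206298828) [ 0.473 -0.324  0.033] 0.03735745307796651
hi 10 326 ((325.2231140136719, -336.2497253417969), (46.00284957885742, 14.816076278686523), 25.537796020507812) [ 0.334 -0.33   0.039] 0.046194783202378464
wrench 0.79 [124. 440.] [ 0.186 -0.342  0.047]
wrench 0.57 [322. 242.] [ 0.505 -0.28   0.034]
tube 0.86 [138. 433.] [ 0.206 -0.344  0.045]
tube 0.73 [322. 279.] [ 0.483 -0.311  0.034]
grip_mid 0.82 [322. 281.] [ 0.482 -0.313  0.034]
grip_mid 0.8 [141. 432.] [ 0.21  -0.345  0.045]
```

View pics/w1.png

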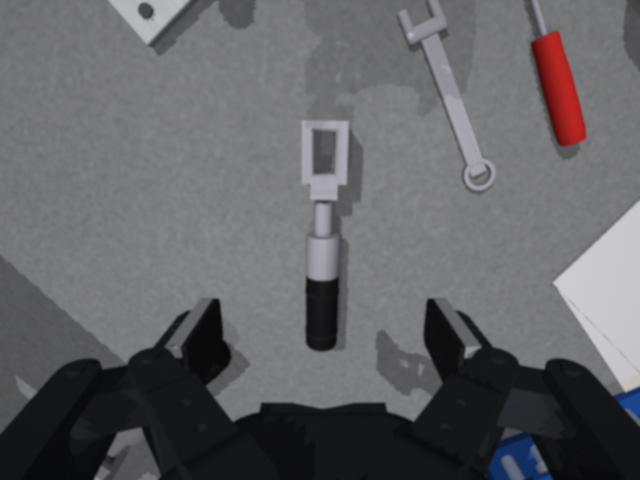

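The wrench lies at image columns 303–348: eye at (325,155), tube at (322,218), grip end at (321,348). Two fits put the origin at (0.553,-0.214) with yaw 54°. I'll grasp at about 57 mm behind the origin.

```bash
python3 - <<'E'
from h import *
plan([.5192,-.2605,.003],54.1)
E
```

```text
t 2.55 pos [ 0.5184 -0.2631  0.1999] xaxis yaw 54.89 z [ 0.001 -0.001 -1.   ] F [-0.5 -0.2  0.1]
delta [0.0026, -0.0011, 0.1969, 0.0012, 0.0001, 0.0139] dist 0.197 deg 0.8
```

carry_out(
  deltas=[0.003,-0.001,0.06,0,0,0.014,0.003,-0.001,0.12,0,0,0.014,0.003,-0.001,0.17,0,0,0.014,0.003,-0.001,0.19,0,0,0.014,0.003,-0.001,0.196,0,0,0.014],
  grip=60,
)

```text
time: 3.18
eef_pos: [0.5195, -0.2594, 0.0029]
tcp_rot: [0.89, 0.455, -0.0, -0.0]
contact_force: [0.2, 0.1, -0.3]
opening: 0.598
finger_force: 0.0
```

carry_out(
  deltas=[0,0,0,0,0,0,0,0,0,0,0,0,0,0,0,0,0,0,0,0,0,0,0,0,0,0,0,0,0,0],
  grip=0,
  grip_force=100,
)

```text
time: 3.8
eef_pos: [0.5212, -0.2601, 0.0059]
tcp_rot: [0.89, 0.456, 0.001, 0.002]
contact_force: [-1.1, 0.3, 6.4]
opening: 0.171
finger_force: 97.8
```

carry_out(
  deltas=[0,0,0,0,0,0,0,0,0,0,0,0,0,0,0,0,0,0,0,0,0,0,0,0],
)

```text
time: 4.3
eef_pos: [0.5212, -0.2601, 0.006]
tcp_rot: [0.89, 0.456, 0.001, 0.002]
contact_force: [-1.1, 0.4, 5.9]
opening: 0.174
finger_force: 97.8
```

```bash
python3 - <<'E'
from h import *
plan([.5192,-.2605,.15],54.1)
E
```

```text
t 4.3 pos [ 0.5212 -0.2601  0.006 ] xaxis yaw 54.2 z [ 0.003 -0.003 -1.   ] F [-1.1  0.4  5.9]
delta [-0.0015, -0.0008, -0.144, 0.0043, 0.0002, 0.0018] dist 0.144 deg 0.3
```

carry_out(
  deltas=[0,0,-0.02,0,0,0,0,0,-0.06,0,0,0,0,0,-0.11,0,0,0,0,0,-0.15,0,0,0,0,0,-0.15,0,0,0],
)

```text
time: 4.92
eef_pos: [0.5216, -0.2603, 0.1579]
tcp_rot: [0.89, 0.456, 0.002, 0.004]
contact_force: [0.4, 0.3, -4.9]
opening: 0.171
finger_force: 98.4
```

```bash
python3 - <<'E'
from h import *
s=ctrl.get_state();M=model("wrist");im,d=ctrl.read_camera("wrist");save("w2.png",im);np.savez("w2.npz",im=im,d=d)
print(s["opening"],s["finger_force"],np.round(s["wrist_torque"],2))
# into tool frame
C=cloud(d,M);T=R.from_quat(s["tcp_rot"]);t=T.inv().apply(C.reshape(-1,3)-s["eef_pos"]).reshape(480,640,3)
m=(d>0)&(t[...,0]>.02)&(t[...,0]<.1)&(abs(t[...,1])<.05)&(t[...,2]>-.06)&(t[...,2]<.04)
P=t[m];print(len(P),P.min(0),P.max(0))
x=P[:,0]
for a in np.arange(.02,.095,.006):
    q=P[(x>=a)&(x<a+.006)]
    if len(q): print(round(a,3),len(q),"z",np.percentile(q[:,2],[5,50,95]).round(4),"y",np.percentile(q[:,1],[1,99]).round(4))
plan([.568,-.041,.15],93.3)
E
```

```text
0.1713471467190641 98.37417125701904 [-0.15  0.12 -0.  ]
16777 [ 0.02000127 -0.02086703 -0.03090891] [0.08222554 0.01975394 0.00638595]
0.02 1022 z [-0.0299 -0.0289 -0.028 ] y [-0.0124  0.011 ]
0.026 1521 z [-0.0298 -0.0289 -0.028 ] y [-0.0201  0.0188]
0.032 2834 z [-0.0296 -0.028   0.    ] y [-0.0201  0.0188]
0.038 1206 z [-0.0296 -0.0284 -0.0075] y [-0.0204  0.0191]
0.044 1250 z [-0.0295 -0.0283 -0.0106] y [-0.0205  0.0191]
0.05 1305 z [-0.0295 -0.0283 -0.0089] y [-0.0204  0.0191]
0.056 1341 z [-0.0294 -0.0282 -0.0074] y [-0.0202  0.0192]
0.062 1394 z [-0.0293 -0.0281 -0.0108] y [-0.0201  0.0192]
0.068 1534 z [-0.0292 -0.0279 -0.0106] y [-0.0202  0.0192]
0.074 2477 z [-0.0292 -0.028  -0.0267] y [-0.02    0.0191]
0.08 893 z [-0.0292 -0.0281 -0.0271] y [-0.0199  0.0189]
t 4.97 pos [ 0.5199 -0.2591  0.1544] xaxis yaw 54.21 z [ 0.002 -0.002 -1.   ] F [-0.5  0.5 -5.1]
delta [0.2051, -0.0885, 0.0041, 0.0027, 0.0013, -0.6823] dist 0.223 deg 39.1
```

View pics/w2.png

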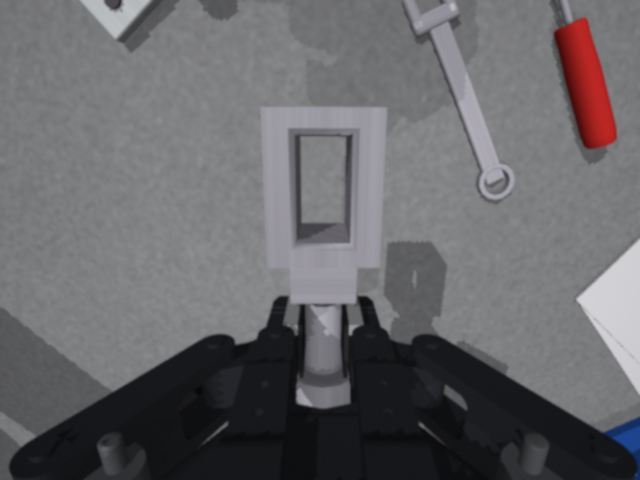

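The wrench is held level: eye at pixel (323,185), head symmetric about the tool axis. In the tool frame the origin is at x=0.055, y=-0.0005, and the underside is 5.5 mm past the TCP. Next I'll go short of the screw and measure it in the same camera.

carry_out(
  deltas=[0.157,-0.049,0.004,0,0,-0.68,0.157,-0.049,0.004,0,0,-0.68,0.157,-0.049,0.004,0,0,-0.68,0.157,-0.049,0.004,0,0,-0.68,0.157,-0.049,0.004,0,0,-0.68],
)

```text
time: 5.6
eef_pos: [0.5698, -0.1016, 0.1457]
tcp_rot: [0.687, 0.726, -0.001, -0.003]
contact_force: [0.1, 0.7, -5.2]
opening: 0.166
finger_force: 98.2
```

carry_out(
  deltas=[0,0,0,0,0,0,0,0,0,0,0,0,0,0,0,0,0,0],
)

```text
time: 5.98
eef_pos: [0.5716, -0.1034, 0.1491]
tcp_rot: [0.688, 0.726, 0.0, -0.0]
contact_force: [0.7, -0.3, -4.6]
opening: 0.165
finger_force: 98.2
```

```bash
cat > scr.py <<'E'
from h import *
import sys
s=ctrl.get_state();M=model("wrist");im,d=ctrl.read_camera("wrist");save(sys.argv[1]+".png",im);np.savez(sys.argv[1]+".npz",im=im,d=d)
print(s["opening"],s["finger_force"])
plan([.572,-.104,.15],93.3)
C=cloud(d,M);T=R.from_quat(s["tcp_rot"]);t=T.inv().apply(C.reshape(-1,3)-s["eef_pos"]).reshape(480,640,3)
h=(d>0)&(t[...,0]>.028)&(t[...,0]<.1)&(abs(t[...,1])<.05)&(t[...,2]>-.04)&(t[...,2]<-.02)
Q=t[h];front=np.percentile(Q[:,0],99.5);print("head rect",cv2.minAreaRect((Q[Q[:,0]>.033][:,:2]*1000).astype(np.float32)),"z",np.median(Q[:,2]),"front",front)
Z=C[...,2];w=(d>0)&(np.hypot(C[...,0]-.565,C[...,1]-.016)<.036)
wz=np.median(Z[w&(Z>.025)&(Z<.045)]);print("washer z",wz)
top=w&(Z>wz+.026)&(Z<wz+.04);tp=w&(Z>wz+.008)&(Z<wz+.04)
for nm,k in (("top",top),("all",tp)):
    k,L,st,_=cv2.connectedComponentsWithStats(k.astype(np.uint8));L=(L==1+st[1:,4].argmax());P=C[L];print(nm,len(P),"world rect",[np.round(v,1) for v in cv2.minAreaRect((P[:,:2]*1000).astype(np.float32))],"tool rect",[np.round(v,1) for v in cv2.minAreaRect((t[L][:,:2]*1000).astype(np.float32))],"zmax",np.percentile(P[:,2],98))
E
python3 scr.py w3
```

```text
0.16466304867145332 98.21550965309143
t 6.03 pos [ 0.5717 -0.1033  0.1492] xaxis yaw 93.09 z [ 0. -0. -1.] F [ 0.2 -0.4 -5.1]
delta [-0.0007, 0.0003, -0.0008, 0.0001, 0.0, -0.0037] dist 0.001 deg 0.2
head rect ((57.817569732666016, -0.48406982421875), (49.7741584777832, 40.3110466003418), 0.3235175311565399) z -0.028288107347694026 front 0.08248564139224161
washer z 0.03740390843342992
top 1094 world rect [array([562.7,  17.2]), array([13.5, 31. ]), np.float64(3.8)] tool rect [array([120.9,  -2.4]), array([13.5, 31. ]), np.float64(89.3)] zmax 0.0687503030733577
all 1588 world rect [array([562.5,  17.3]), array([15.9, 34.3]), np.float64(4.0)] tool rect [array([121.1,  -2.6]), array([15.9, 34.3]), np.float64(89.1)] zmax 0.06862092765289063
```

View pics/w3.png

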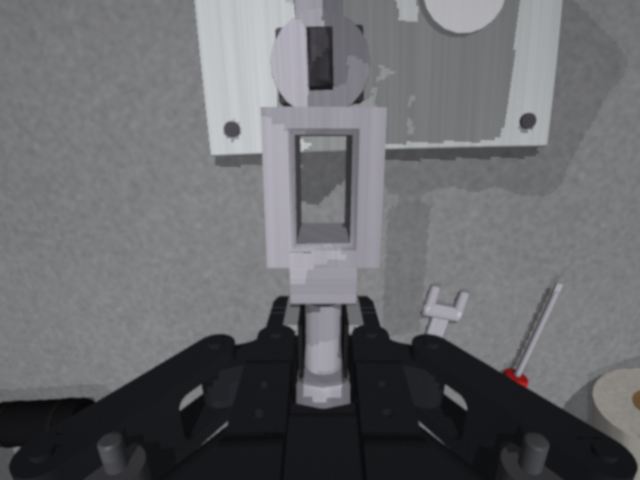

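The screw tongue shows at (320,58), in the tool frame at (0.121,-0.0025), turned about -1° against the head. I'll hover just above it and check through the eye.

carry_out(
  deltas=[0.045,-0.001,0,0,0,-0.018,0.0655,-0.001,0.02,0,0,-0.018,0.0655,-0.001,0.05,0,0,-0.018,0.0655,-0.001,0.068,0,0,-0.018,0.0655,-0.001,0.068,0,0,-0.018],
)

```text
time: 6.65
eef_pos: [0.5658, -0.0376, 0.0795]
tcp_rot: [0.681, 0.732, -0.001, -0.002]
contact_force: [0.4, 0.4, -4.6]
opening: 0.172
finger_force: 98.2
```

carry_out(
  deltas=[0,0,0,0,0,0,0,0,0,0,0,0,0,0,0,0,0,0],
)

```text
time: 7.02
eef_pos: [0.5678, -0.0379, 0.0822]
tcp_rot: [0.681, 0.732, 0.0, 0.001]
contact_force: [0.6, 0.2, -5.2]
opening: 0.17
finger_force: 98.2
```

```bash
python3 scr.py w4; python3 - <<'E'
import cv2;im=cv2.imread('pics/w4.png');cv2.imwrite('pics/w4c.png',cv2.resize(im[90:290,220:430],None,fx=2.8,fy=2.8,interpolation=2))
E
```

```text
0.16958152965228668 98.24040412902832
t 7.08 pos [ 0.5676 -0.0378  0.082 ] xaxis yaw 94.17 z [ 0.001 -0.    -1.   ] F [-0.5 -0.1 -4.8]
delta [-0.0664, -0.0004, -0.068, 0.0013, 0.0004, 0.0153] dist 0.095 deg 0.9
head rect ((57.812774658203125, -0.4620037078857422), (49.638736724853516, 40.56362533569336), 0.04306791350245476) z -0.028285446515784022 front 0.08248980131647678
washer z 0.037353320280031715
top 1754 world rect [array([562.5,  17.5]), array([13.2, 30.6]), np.float64(3.5)] tool rect [array([55.6, -1.3]), array([30.6, 13.2]), np.float64(0.7)] zmax 0.06861612516574589
all 2387 world rect [array([562.5,  17.5]), array([16.2, 33.4]), np.float64(4.8)] tool rect [array([55.6, -1.3]), array([16.2, 33.4]), np.float64(89.4)] zmax 0.06853424287478596
```

View pics/w4c.png

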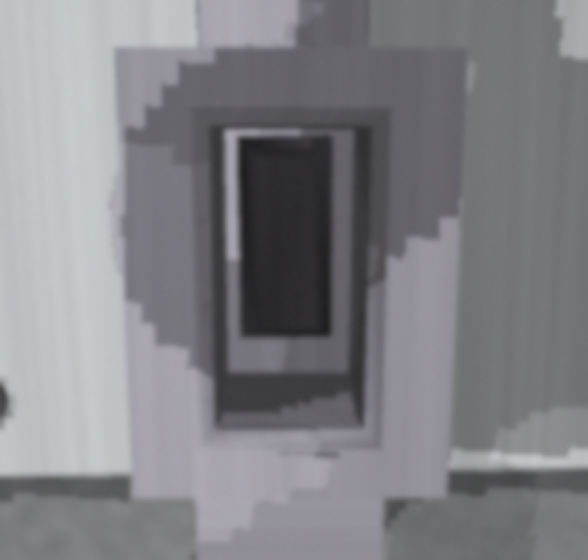

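The tongue sits within the eye (crop columns 238–330 inside 225–350), about 0.7 mm to the left. Lowering.

carry_out(
  deltas=[0,-0.0007,0.006,0,0,0,0,-0.0007,0.012,0,0,0,0,-0.0007,0.018,0,0,0,0,-0.0007,0.022,0,0,0,0,-0.0007,0.022,0,0,0],
)

```text
time: 7.7
eef_pos: [0.5661, -0.0375, 0.0586]
tcp_rot: [0.681, 0.732, -0.0, -0.001]
contact_force: [0.5, 0.3, -5.1]
opening: 0.168
finger_force: 98.2
```

carry_out(
  deltas=[0,0,0.006,0,0,0,0,0,0.012,0,0,0,0,0,0.016,0,0,0,0,0,0.0175,0,0,0,0,0,0.0175,0,0,0],
)

```text
time: 8.32
eef_pos: [0.5664, -0.0377, 0.0421]
tcp_rot: [0.681, 0.733, -0.0, -0.0]
contact_force: [-2.4, -0.2, -1.3]
opening: 0.168
finger_force: 98.8
```

carry_out(
  deltas=[0,0,0.001,0,0,0,0,0,0.001,0,0,0,0,0,0.001,0,0,0,0,0,0.001,0,0,0],
  grip=45,
)

```text
time: 8.82
eef_pos: [0.5668, -0.0376, 0.041]
tcp_rot: [0.681, 0.732, 0.0, 0.0]
contact_force: [0.2, -0.5, 0.6]
opening: 0.451
finger_force: 0.0
```

carry_out(
  deltas=[0,0,-0.03,0,0,0,0,0,-0.08,0,0,0,-0.04,0,-0.13,0,0,0,-0.08,0,-0.13,0,0,0,-0.08,0,-0.13,0,0,0],
)

```text
time: 9.45
eef_pos: [0.5729, -0.1198, 0.1721]
tcp_rot: [0.682, 0.731, 0.0, 0.001]
contact_force: [-0.7, 0.4, 0.4]
opening: 0.452
finger_force: 0.0
```

```bash
cat > hd.py <<'E'
from h import *
import sys
s=ctrl.get_state();M=model("wrist");im,d=ctrl.read_camera("wrist");save(sys.argv[1]+".png",im);np.savez(sys.argv[1]+".npz",im=im,d=d)
plan(s["eef_pos"],94)
C=cloud(d,M);Z=C[...,2];r=np.hypot(C[...,0]-.5625,C[...,1]-.0175)
h=(d>0)&(Z>.06)&(Z<.085)&(r<.24);k,L,st,_=cv2.connectedComponentsWithStats(h.astype(np.uint8))
for i in range(1,k):
    if st[i,4]>250: P=C[L==i];print(st[i,4],P.mean(0).round(4),np.percentile(P[:,2],[5,50,95]).round(4),[np.round(v,1) for v in cv2.minAreaRect((P[:,:2]*1000).astype(np.float32))])
E
python3 hd.py w5
```

```text
t 9.5 pos [ 0.5722 -0.1182  0.1708] xaxis yaw 94.05 z [ 0.  0. -1.] F [ 0.6 -0.4 -0.5]
delta [-0.0016, 0.0006, -0.0012, 0.0003, -0.0004, 0.0009] dist 0.002 deg 0.1
12736 [ 0.5674 -0.0579  0.0683] [0.0615 0.0695 0.072 ] [array([568.2, -73. ]), array([ 40.4, 219.7]), np.float64(4.1)]
```

View pics/w5.png

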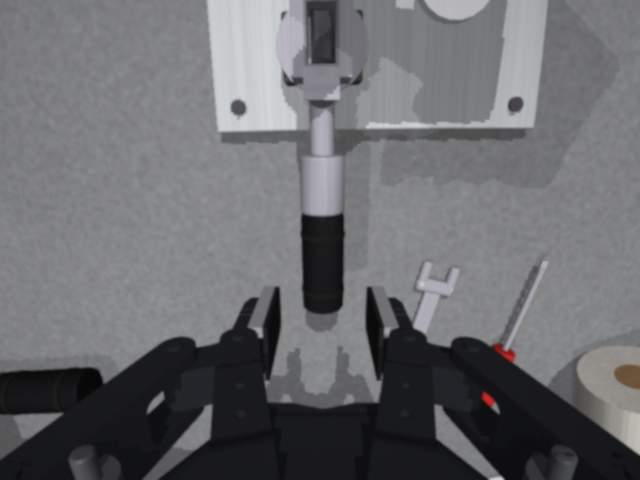

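The wrench is seated: head top is at about 0.070, its axis is at 94°, and the handle points to the bottom of the image with the grip end at (322,300). Next I'll close the fingers and go down on the grip's +x side.

carry_out(
  deltas=[-0.025,0.05,0,0,0,0,-0.025,0.05,0.04,0,0,0,-0.025,0.05,0.09,0,0,0,-0.025,0.05,0.126,0,0,0,-0.025,0.05,0.126,0,0,0],
  grip=0,
)

```text
time: 10.12
eef_pos: [0.6204, -0.136, 0.0398]
tcp_rot: [0.68, 0.733, -0.002, -0.005]
contact_force: [-0.5, -0.5, 0.0]
opening: 0.003
finger_force: 0.0
```

```bash
cat > arc.py <<'E'
from h import *
import sys
c=np.array([.5625,.0175])
def arc(degs):
    s=ctrl.get_state();R0=R.from_quat(s["tcp_rot"]);p=np.array(s["eef_pos"]);out=[]
    for g in degs:
        Q=R.from_rotvec([0,0,-np.radians(g)]);v=p-np.r_[c,p[2]]
        out+=list(np.r_[R0.inv().apply(Q.apply(v)-v),(R0.inv()*Q*R0).as_rotvec()].round(4))
    return s,out
s,o=arc([float(x) for x in sys.argv[1:]])
p=np.array(s["eef_pos"]);v=p[:2]-c;a=np.degrees(np.arctan2(v[1],v[0]));n=np.array([v[1],-v[0]])/np.linalg.norm(v)
print("ang",a.round(2),"r",np.linalg.norm(v).round(4),"z",p[2].round(4),"Fpush",-(np.array(s["contact_force"])[:2]@n).round(2),"q",np.round(s["qpos"],2))
print(np.array(o).tolist())
E
python3 arc.py 1 2 3 4 5
```

```text
ang -69.35 r 0.1641 z 0.0398 Fpush -0.65 q [-0.38  0.42  1.78  0.    0.95 -0.45]
[-0.0008, -0.0028, 0.0, -0.0001, 0.0002, 0.0175, -0.0015, -0.0055, 0.0, -0.0002, 0.0003, 0.0349, -0.0022, -0.0083, 0.0001, -0.0003, 0.0005, 0.0524, -0.0028, -0.0111, 0.0001, -0.0003, 0.0006, 0.0698, -0.0034, -0.0139, 0.0001, -0.0004, 0.0008, 0.0873]
```

```bash
python3 arc.py 2.5 5 7.5 10 12.5
```

```text
ang -69.35 r 0.1641 z 0.0398 Fpush -0.65 q [-0.38  0.42  1.78  0.    0.95 -0.45]
[-0.0019, -0.0069, 0.0001, -0.0002, 0.0004, 0.0436, -0.0034, -0.0139, 0.0001, -0.0004, 0.0008, 0.0873, -0.0047, -0.0209, 0.0002, -0.0006, 0.0012, 0.1309, -0.0057, -0.028, 0.0002, -0.0008, 0.0016, 0.1745, -0.0063, -0.0352, 0.0003, -0.0011, 0.002, 0.2182]
```

carry_out(
  deltas=[-0.002,-0.007,-0.001,0,0,0.044,-0.0034,-0.014,-0.002,0,0,0.087,-0.0047,-0.021,-0.003,0,0,0.131,-0.0057,-0.028,-0.003,0,0,0.175,-0.0063,-0.035,-0.003,0,0,0.218],
)

```text
time: 10.75
eef_pos: [0.5894, -0.148, 0.0484]
tcp_rot: [0.757, 0.653, 0.0, 0.001]
contact_force: [0.9, -1.2, 0.4]
opening: -0.003
finger_force: 0.7
```

```bash
python3 arc.py 2.5 5 7.5 10 12.5
```

```text
ang -80.76 r 0.1677 z 0.0484 Fpush 0.66 q [-0.41  0.35  1.86 -0.    0.93 -0.26]
[-0.0021, -0.007, -0.0, 0.0, -0.0001, 0.0436, -0.0038, -0.0141, -0.0, 0.0001, -0.0001, 0.0873, -0.0053, -0.0213, -0.0, 0.0001, -0.0002, 0.1309, -0.0064, -0.0285, -0.0, 0.0001, -0.0003, 0.1745, -0.0073, -0.0358, -0.0001, 0.0001, -0.0003, 0.2182]
```

carry_out(
  deltas=[-0.002,-0.007,0.001,0,0,0.044,-0.0038,-0.014,0.002,0,0,0.087,-0.0053,-0.0213,0.003,0,0,0.131,-0.0064,-0.0285,0.003,0,0,0.175,-0.0073,-0.036,0.003,0,0,0.218],
)

```text
time: 11.38
eef_pos: [0.5532, -0.1501, 0.0453]
tcp_rot: [0.824, 0.567, 0.0, 0.001]
contact_force: [1.7, -0.4, 1.0]
opening: 0.001
finger_force: 1.1
```

```bash
python3 arc.py 1 2 3 4 5; python3 hd.py w6
```

```text
ang -93.19 r 0.1679 z 0.0453 Fpush 1.75 q [-0.44  0.29  1.95 -0.    0.9  -0.08]
[-0.0009, -0.0028, -0.0, 0.0, -0.0, 0.0175, -0.0017, -0.0056, -0.0, 0.0, -0.0001, 0.0349, -0.0025, -0.0084, -0.0, 0.0, -0.0001, 0.0524, -0.0032, -0.0113, -0.0, 0.0, -0.0002, 0.0698, -0.0039, -0.0141, -0.0, 0.0, -0.0002, 0.0873]
t 11.43 pos [ 0.5522 -0.1499  0.0451] xaxis yaw 68.99 z [ 0.    -0.001 -1.   ] F [ 0.8 -1.2  1.4]
delta [0.0001, 0.001, -0.0003, 0.0006, 0.0007, -0.4365] dist 0.001 deg 25.0
22803 [ 0.5409 -0.0933  0.0663] [0.0608 0.0663 0.0752] [array([549.2, -91.4]), array([135.3,  57.5]), np.float64(79.2)]
```

carry_out(
  deltas=[-0.0013,-0.0042,0,0,0,0.026,-0.0025,-0.0084,0,0,0,0.052,-0.0036,-0.0127,0,0,0,0.079,-0.0045,-0.017,0,0,0,0.105,-0.0053,-0.0213,0,0,0,0.131],
)

```text
time: 12.05
eef_pos: [0.5308, -0.147, 0.0448]
tcp_rot: [0.859, 0.512, -0.0, 0.0]
contact_force: [1.9, -2.0, 2.1]
opening: 0.005
finger_force: 1.2
```

carry_out(
  deltas=[-0.0009,-0.0028,0,0,0,0.0175,-0.0017,-0.0056,0,0,0,0.035,-0.0025,-0.0084,0,0,0,0.0525,-0.0032,-0.0113,0,0,0,0.07,-0.0039,-0.0141,0,0,0,0.0875],
)

```text
time: 12.68
eef_pos: [0.5166, -0.1436, 0.0447]
tcp_rot: [0.88, 0.474, -0.0, -0.0]
contact_force: [0.7, -2.3, 2.4]
opening: 0.0
finger_force: 1.2
```

```bash
python3 arc.py 1 2 3 4 5
```

```text
ang -105.91 r 0.1675 z 0.0447 Fpush 1.29 q [-0.46  0.22  2.04  0.    0.88  0.12]
[-0.0009, -0.0028, 0.0, -0.0, 0.0, 0.0175, -0.0017, -0.0056, 0.0, -0.0, 0.0, 0.0349, -0.0024, -0.0084, 0.0, -0.0, 0.0, 0.0524, -0.0031, -0.0113, 0.0, -0.0, 0.0, 0.0698, -0.0038, -0.0141, 0.0, -0.0, 0.0, 0.0873]
```

carry_out(
  deltas=[-0.0009,-0.0028,0,0,0,0.0175,-0.0017,-0.0056,0,0,0,0.035,-0.0025,-0.0084,0,0,0,0.0525,-0.0032,-0.0113,0,0,0,0.07,-0.0039,-0.0141,0,0,0,0.0875],
)

```text
time: 13.3
eef_pos: [0.5027, -0.139, 0.0447]
tcp_rot: [0.9, 0.435, 0.0, -0.0]
contact_force: [0.6, -1.1, 0.8]
opening: 0.003
finger_force: 1.1
```

carry_out(
  deltas=[-0.0009,-0.0028,0,0,0,0.0175,-0.0017,-0.0056,0,0,0,0.035,-0.0025,-0.0084,0,0,0,0.0525,-0.0032,-0.0113,0,0,0,0.07,-0.0039,-0.0141,0,0,0,0.0875],
)

```text
time: 13.92
eef_pos: [0.491, -0.1343, 0.0456]
tcp_rot: [0.919, 0.395, 0.002, 0.002]
contact_force: [6.8, -2.0, 0.2]
opening: 0.002
finger_force: 3.3
```

Force jumped to about 7 N: the screw has run tight, so smaller steps from here.

carry_out(
  deltas=[-0.0004,-0.0014,0,0,0,0.009,-0.0009,-0.0028,0,0,0,0.0175,-0.0013,-0.0042,0,0,0,0.026],
)

```text
time: 14.3
eef_pos: [0.4883, -0.133, 0.0462]
tcp_rot: [0.924, 0.383, 0.003, 0.003]
contact_force: [8.2, -3.3, 0.4]
opening: 0.0
finger_force: 3.7
```

```bash
python3 arc.py 1
```

```text
ang -116.24 r 0.1678 z 0.0462 Fpush 8.8 q [-0.47  0.15  2.11  0.    0.87  0.32]
[-0.0009, -0.0028, -0.0, -0.0001, -0.0001, 0.0175]
```

carry_out(
  deltas=[-0.0004,-0.0014,0,0,0,0.009,-0.0009,-0.0028,0,0,0,0.0175,-0.0013,-0.0042,0,0,0,0.026],
)

```text
time: 14.68
eef_pos: [0.4838, -0.1307, 0.0459]
tcp_rot: [0.928, 0.371, 0.002, 0.002]
contact_force: [5.9, -3.6, 0.6]
opening: 0.004
finger_force: 3.2
```

```bash
python3 arc.py 1
```

```text
ang -117.98 r 0.1678 z 0.0459 Fpush 6.94 q [-0.47  0.14  2.12  0.    0.87  0.34]
[-0.0009, -0.0028, -0.0, -0.0, -0.0001, 0.0175]
```

It broke over: the force fell from 8.8 to 6.9 N. I'll push about 7 mm more to make the click clear, and hold briefly.

carry_out(
  deltas=[-0.0006,-0.0021,0,0,0,0.013,-0.0013,-0.0042,0,0,0,0.026,-0.0019,-0.0063,0,0,0,0.039,-0.002,-0.007,0,0,0,0.044,-0.002,-0.007,0,0,0,0.044],
)

```text
time: 15.3
eef_pos: [0.4764, -0.1265, 0.0454]
tcp_rot: [0.936, 0.351, 0.001, 0.001]
contact_force: [5.0, -2.4, 1.4]
opening: 0.0
finger_force: 2.4
```

```bash
python3 arc.py 1; python3 hd.py w7; python3 - <<'E'
import cv2;im=cv2.imread('pics/w7.png');cv2.imwrite('pics/w7c.png',im)
E
```

```text
ang -120.86 r 0.1678 z 0.0454 Fpush 5.5 q [-0.47  0.13  2.14 -0.    0.87  0.39]
[-0.0009, -0.0028, -0.0, -0.0, -0.0001, 0.0175]
t 15.35 pos [ 0.4765 -0.1265  0.0454] xaxis yaw 41.11 z [ 0.003 -0.002 -1.   ] F [ 5.4 -1.9  0.7]
delta [-0.0, -0.0, -0.0, 0.0039, 0.0003, -0.9231] dist 0.0 deg 52.9
22870 [ 0.4928 -0.0717  0.0663] [0.0608 0.0663 0.0754] [array([501. , -74.2]), array([134.2,  57. ]), np.float64(49.9)]
```

View pics/w7.png

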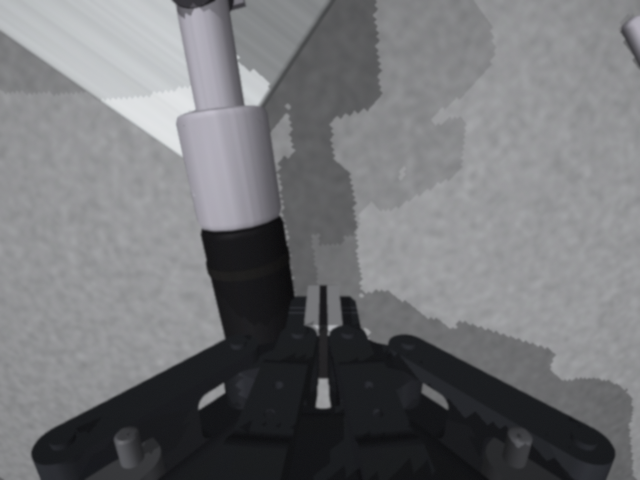

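The force is down to 62% of its peak, so the bend is about 15 mm, clearly past the click. The picture shows the finger against the grip at (290,300). Backing off the same way.

```bash
python3 arc.py -1 -2.5 -4 -6 -8; python3 arc.py -8 -14
```

```text
ang -120.86 r 0.1678 z 0.0454 Fpush 5.58 q [-0.47  0.13  2.14  0.    0.87  0.39]
[0.0009, 0.0028, 0.0, 0.0, 0.0001, -0.0175, 0.0024, 0.0069, 0.0, 0.0001, 0.0002, -0.0436, 0.004, 0.011, 0.0, 0.0001, 0.0002, -0.0698, 0.0063, 0.0164, 0.0001, 0.0002, 0.0004, -0.1047, 0.0088, 0.0217, 0.0001, 0.0002, 0.0005, -0.1396]
ang -120.86 r 0.1678 z 0.0454 Fpush 5.58 q [-0.47  0.13  2.14  0.    0.87  0.39]
[0.0088, 0.0217, 0.0001, 0.0002, 0.0005, -0.1396, 0.0173, 0.037, 0.0002, 0.0004, 0.0009, -0.2443]
```

carry_out(
  deltas=[0.0009,0.0028,0,0,0,-0.0175,0.0024,0.007,0,0,0,-0.044,0.004,0.011,0,0,0,-0.07,0.006,0.0165,0,0,0,-0.105,0.009,0.022,0,0,0,-0.14],
)

```text
time: 15.98
eef_pos: [0.4959, -0.1362, 0.0443]
tcp_rot: [0.909, 0.417, -0.001, -0.001]
contact_force: [1.0, 0.8, 0.5]
opening: 0.0
finger_force: 0.4
```

carry_out(
  deltas=[0,0.015,0,0,0,0,0,0.04,0,0,0,0,0,0.05,-0.04,0,0,0,-0.03,0.03,-0.1,0,0,0,-0.06,0,-0.16,0,0,0],
)

```text
time: 16.6
eef_pos: [0.4666, -0.1813, 0.19]
tcp_rot: [0.909, 0.416, -0.001, -0.002]
contact_force: [-0.1, -0.6, 0.3]
opening: 0.001
finger_force: 0.0
```

carry_out(
  deltas=[0,0,0,0,0,0,0,0,0,0,0,0],
)

```text
time: 16.85
eef_pos: [0.4671, -0.1808, 0.1886]
tcp_rot: [0.909, 0.416, -0.001, -0.001]
contact_force: [0.2, 0.0, -1.2]
opening: -0.001
finger_force: 0.0
```

```bash
python3 hd.py w8; python3 - <<'E'
from h import *
im,d=ctrl.read_camera("scene");M=model("scene");C=cloud(d,M);Z=C[...,2]
r=np.hypot(C[...,0]-.5625,C[...,1]-.0175);h=(d>0)&(Z>.055)&(Z<.08)&(r<.24);k,L,st,_=cv2.connectedComponentsWithStats(h.astype(np.uint8))
for i in range(1,k):
    if st[i,4]>60: P=C[L==i];print(st[i,4],P.mean(0).round(4),np.percentile(P[:,2],[5,50,95]).round(4),[np.round(v,1) for v in cv2.minAreaRect((P[:,:2]*1000).astype(np.float32))])
a=np.load("pics/../w8.npz")["im"];save("e.png",np.hstack([cv2.resize(im[200:380,280:540],(450,312)),cv2.resize(a,(350,312))]))
E
```

```text
t 16.9 pos [ 0.4669 -0.1805  0.1876] xaxis yaw 49.17 z [-0.004  0.002 -1.   ] F [ 0.2 -0.   0.2]
delta [-0.0001, 0.0003, -0.001, -0.0043, -0.0011, -0.7824] dist 0.001 deg 44.8
7838 [ 0.4933 -0.0901  0.0675] [0.0612 0.0685 0.0714] [array([495.1, -86.2]), array([153.3,  33.4]), np.float64(56.2)]
1179 [ 0.5276 -0.0479  0.0644] [0.0567 0.0653 0.0698] [array([517.3, -53.8]), array([226.8,  45. ]), np.float64(55.1)]
69 [0.5858 0.2331 0.0614] [0.0552 0.0588 0.0721] [array([577.1, 229.4]), array([53.6, 22.9]), np.float64(3.5)]
```

View pics/e.png

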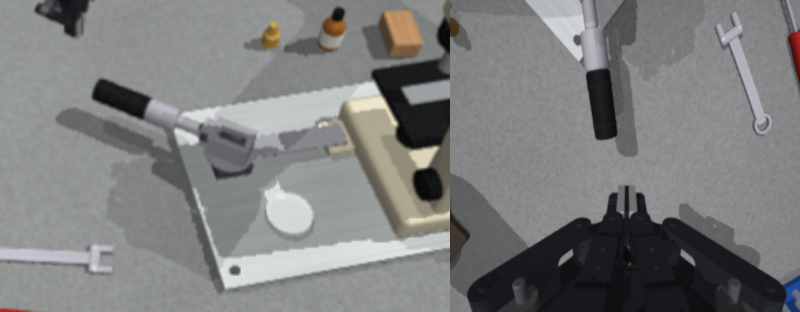

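The wrench sits flat on the screw, its handle straight (overall rectangle 227 x 45 mm, about the 229 x 44 mm it measured on the bench). The robot is clear and the bystanders in view are untouched.

```bash
python3 -c "
from plant import ctrl
print(ctrl.sign_off())"
```

```text
the job is handed in; nothing more can be done
None
```

The click wrench was seated on the screw, swung clockwise to a felt click (8.8 N falling to 5.5 N, about 15 mm of bend estimated from the force drop), and let go flat with its handle straight; the job is handed in and no verdict was returned.

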